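# Close the gift boxes at the craft stall

## Robot

A 6-joint arm with a two-finger parallel gripper is mounted at the origin on the work surface. World frame = base frame: x ahead of the robot, y to its left, z up, the work surface at z = 0. Lengths are in mm, angles in degrees, forces in N, time in s.
With the tool pointing down it reaches from about 325 to 850 mm from the base axis. Payload 4.4 kg.
Tool frame: the origin (TCP) lies midway between the tips of the shut fingers; the grasp point (between the pads) lies 19 mm behind it (ctrl.grip_point_offset is the distance from the TCP to the grasp point, in mm); z points along the fingers, y is the direction in which the jaws open and shut (so a half turn about z gives the same grasp; the last joint's range is limited). The gripper opens to 94 mm and grips with 3 to 60 N. Pads are 16 mm wide; open, the fingers measure 119 mm over their backs; the gripper's body (75 mm by 177 mm) begins 78 mm behind the grasp point.
Start: joints at [66.606, 11.837, 88.321, -0, 79.842, -8.623], TCP at [146.608, 555.997, 205.447] pointing down, gripper open.
Joint ranges: [-156.59, 156.59], [-49.26, 127.26], [12.9, 141.05], [-63.56, 243.56], [4.71, 150.69], [-161.64, 161.64]. Speed limits (degrees/s): [159.86, 159.86, 180, 180, 180, 180].

## Interface

Orientations are given as [roll, pitch, yaw] about the fixed x, y, z axes, in that order (R = Rz(yaw) Ry(pitch) Rx(roll)).
In Python, from bench import ctrl gives the robot as it stands. The module is installed in compiled form; this text tells all that it offers.
- The arm moves only by the tool drive_tool, never from a script. Its argument "targets" is a list that holds one entry, the list of rows, each a list of 7 numbers: the shift along the tool's x, y, z in m, then the turn, a rotation vector about the tool's x, y, z in rad, then the opening in per cent of the stroke, from 0 (shut) to 100 (fully open). A call has 1 to 12 rows; each row shifts and turns the commanded pose from where the row before left it, along the tool's axes as they then stand; what a row does not reach is not made up. A row lasts 1/8 s, in which the tool goes at most 62.5 mm and 10.7 degrees, less where a joint would pass 70% of its speed; a pose out of reach is approached as far as the arm can. A call is refused whole if a number of a shift passes 0.0625 or a number of a turn 0.188, either way. A call with a gripper value outside its range is refused whole. The fingers move at their own pace and stop on an object; the grip force is fixed at half the most. Time passes only in rows, so rows that do not move let the fingers close. It gives the time, the measured TCP pose, the force and the opening at its end, in the units of the state.
- ctrl.observe(): the state, without advancing time (a new reading comes with each control period).
- ctrl.get_image(name): name is "scene" or "top" or "wrist"; returns (picture, depth): 400x640x3 uint8, red, green, blue; 400x640 float32, mm along the optical axis (not along the pixel's ray), 0 where there is no reading.
- ctrl.camera_params(name): a dict with "mtx" (3x3 intrinsics, pixels), "T" (4x4, takes a point from camera to world coordinates). Camera axes: x right, y up, looking along -z (the intrinsics and any distortion apply to the point x, -y, -z); pixel columns grow to the right and rows downward; lengths in mm; the calibration is good to about 2 mm. A picture is of the moment at which its call begins: read the wrist's pose just before it. camera_params takes no time and is no camera call; for the wrist camera it gives the pose at the moment of the call.
- ctrl.sign_off(): hands the job in, once; it reports no verdict.
The state is a dict: "time": time; "joints": joint angles; "qvel": joint speeds; "tau": joint torques, N m; "tcp_pos": TCP position; "tool_rot": TCP orientation; "wrist_force": force on the tool from outside, world axes, zero at the start; "wrist_torque": the same for the moment, N m; "opening": finger opening in mm.
Only numpy, scipy, OpenCV 4.12 (cv2) and the standard library are available. Lean on these libraries where they do the work, as an engineer would, in place of code of your own. Each camera call takes 0.05 s, during which the arm holds its last target.

## Task

Close the four wooden gift boxes on the stall's work table: pick up each loose lid by its brass grip and put it on the box of its own shape and size, so that its step sits down inside the box and the lid lies flat on the rim. Leave the boxes standing upright on the table, and leave the cork coaster and the paint tin where they are.

Things in the scene. Friction and masses are not known exactly. Their poses are not given: they have to be found in the camera images.
- lid_small_round: The smaller of the two round light wooden lids. Origin: centre of its underside, z up. Heights above it: step that drops into the box, with 7 mm play all round, 0-7 mm; plate that rests on the rim 7-15; brass grip in the centre 15-43. Starts on the table, grip up; seated, its origin is 38 mm above the box's. 40-160 g. Plate 70, step 38 mm across; grip: round knob, 22 mm across.
- lid_large_round: The larger of the two round light wooden lids. Origin: centre of its underside, z up. Heights above it: step that drops into the box, with 7 mm play all round, 0-7 mm; plate that rests on the rim 7-15; brass grip in the centre 15-43. Starts on the table, grip up; seated, its origin is 38 mm above the box's. 40-160 g. Plate 102, step 70 mm across; grip: round knob, 22 mm across.
- lid_square: Square light wooden lid. Origin: centre of its underside, z up. Heights above it: step that drops into the box, with 7 mm play all round, 0-7 mm; plate that rests on the rim 7-15; brass grip in the centre 15-43. Starts on the table, grip up; seated, its origin is 38 mm above the box's. 40-160 g. Plate 82 x 82, step 50 x 50 mm; grip: bar 40 mm along x, 18 along y. Fits in any quarter turn.
- lid_oblong: Oblong light wooden lid. Origin: centre of its underside, z up. Heights above it: step that drops into the box, with 7 mm play all round, 0-7 mm; plate that rests on the rim 7-15; brass grip in the centre 15-43. Starts on the table, grip up; seated, its origin is 38 mm above the box's. 40-160 g. Plate 110 along x by 70, step 78 x 38 mm; grip: bar 40 mm along x, 18 along y. Fits either way round.
- box_small_round: Small round, light wooden box, 64 mm in outer and 52 mm in inner diameter, 45 mm high, walls 6 mm thick, open on top with a black inside, loose, standing upright on the table. Origin: centre of its underside, z up. 0.12 to 0.37 kg. 
- box_large_round: Large round, light wooden box, 96 mm in outer and 84 mm in inner diameter, 45 mm high, walls 6 mm thick, open on top with a black inside, loose, standing upright on the table. Origin: centre of its underside, z up. 0.12 to 0.37 kg. 
- box_square: Square, light wooden box, 76 x 76 mm outside and 64 x 64 mm inside, sides along its x and y, 45 mm high, walls 6 mm thick, open on top with a black inside, loose, standing upright on the table. Origin: centre of its underside, z up. 0.12 to 0.37 kg. 
- box_oblong: Oblong, light wooden box, 104 mm along x by 64 mm along y outside, 92 x 52 mm inside, 45 mm high, walls 6 mm thick, open on top with a black inside, loose, standing upright on the table. Origin: centre of its underside, z up. 0.12 to 0.37 kg. 
- coaster: Round cork coaster, 82 mm in diameter, 12 mm thick, flat, without a grip, loose on the table; not a lid. Origin: centre of its underside.
- tin: Closed red paint tin with a white top, 91 mm in diameter, 91 mm high, loose, standing at the robot's right edge of the work. Origin: centre of its underside.
Not all that is in view belongs to the job. What is shaped like the lid_oblong but red is not meant.

How it is judged:
By the outcome, as a careful person would: the job done as asked, in the order asked, and still so for the second after the job is handed in, with the robot touching nothing.
It also fails if it takes over 112 s, if anything falls off the work surface, if the arm or the gripper's body presses on something with over 40 N, if the wrist force passes 120 N, or if a joint passes its speed limit or range.

## Working session

There is one attempt and no reset: what is moved stays moved. The work goes in short steps, Python scripts to look and compute and a tool call to move; the robot and the scene stay as the last step left them, time stands still between calls to the robot, and variables do not carry over. Pictures are saved under pics/ and viewed, and the job is handed in when it is done.

Besides the shell and the picture viewer there is one more tool, called in YAML: its name, and indented under it one key for each argument. drive_tool: Moves the arm, as the interface text tells. Its arguments: {"type":"object","properties":{"targets":{"type":"array","items":{"type":"array","items":{"type":"array","items":{"type":"number"}}}}},"required":["targets"]}

```bash
mkdir -p pics; ls
python3 - <<'E'
from bench import ctrl
import cv2,numpy as np
s=ctrl.observe(); print({k:np.round(v,2).tolist() for k,v in s.items()})
for n in("top","scene"):
    im,d=ctrl.get_image(n); p=ctrl.camera_params(n)
    np.savez(f"{n}0.npz",im=im,d=d,mtx=p["mtx"],T=p["T"])
    cv2.imwrite(f"pics/{n}0.png",im[...,::-1]); print(n,{k:np.round(v,2).tolist() for k,v in p.items()})
E
```

```text
pics
{'time': 0.0, 'joints': [66.61, 11.88, 88.4, -0.0, 79.84, -8.62], 'qvel': [-0.06, -0.02, 0.04, 0.04, 0.09, -0.0], 'tau': [0.0, -37.09, -28.14, 0.07, 0.04, -0.0], 'tcp_pos': [146.31, 555.27, 204.31], 'tool_rot': [-179.88, -0.02, 165.23], 'wrist_force': [-0.21, 0.7, 0.48], 'wrist_torque': [0.02, -0.01, 0.01], 'opening': 93.9}
top {'mtx': [[395.86, 0.0, 319.39], [0.0, 395.86, 199.91], [0.0, 0.0, 1.0]], 'T': [[-0.02, 0.99, -0.11, 399.93], [-1.0, -0.02, -0.0, 1.56], [-0.01, 0.11, 0.99, 1096.77], [0.0, 0.0, 0.0, 1.0]]}
scene {'mtx': [[477.81, 0.0, 315.92], [0.0, 477.81, 199.18], [0.0, 0.0, 1.0]], 'T': [[-0.83, -0.29, 0.47, 1099.9], [0.55, -0.43, 0.71, 883.05], [-0.0, 0.85, 0.52, 691.8], [0.0, 0.0, 0.0, 1.0]]}
```

View pics/top0.png

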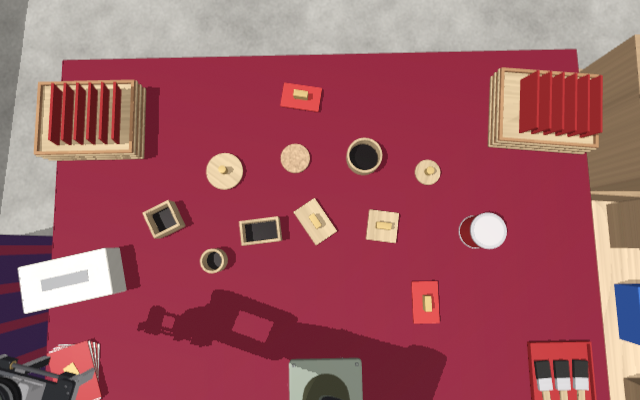

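View pics/scene0.png

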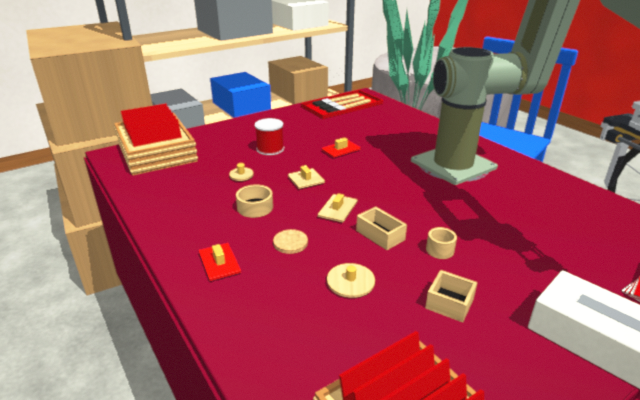

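Candidates in the top view, with pixels:
- **Lids:** large round (225,171), small round (428,172), oblong (315,222), square (383,226).
- **Look-alikes that aren't lids:** red oblong decoys (301,96) and (426,302), and the cork coaster (295,158).
- **Boxes:** square (163,219), small round (213,261), oblong (260,231), large round (364,156).
- **Tin:** (485,231).

Next I'll measure the real lids and boxes and check them in a close crop.

```bash
cat > h.py <<'E'
import cv2,numpy as np
def ray(uv,mtx,T,z):
    uv=np.atleast_2d(uv).astype(float)
    d=np.c_[(uv[:,0]-mtx[0,2])/mtx[0,0],-(uv[:,1]-mtx[1,2])/mtx[1,1],-np.ones(len(uv))]@T[:3,:3].T
    o=T[:3,3]; return o+d*((z-o[2])/d[:,2])[:,None]
def cloud(d,mtx,T):
    v,u=np.mgrid[:d.shape[0],:d.shape[1]]
    c=np.stack([(u-mtx[0,2])/mtx[0,0]*d,-(v-mtx[1,2])/mtx[1,1]*d,-d],-1)
    return c@T[:3,:3].T+T[:3,3]
E
python3 - <<'E'
from h import *
f=np.load("top0.npz");im,d,m,T=f["im"],f["d"],f["mtx"],f["T"]
P=cloud(d,m,T); print("table z",np.percentile(P[280:290,480:520,2],[5,50,95]))
hsv=cv2.cvtColor(im,cv2.COLOR_RGB2HSV)
wood=((hsv[...,0]>8)&(hsv[...,0]<35)&(hsv[...,2]>90)).astype(np.uint8)
C=dict(L_lr=(225,171,15),L_sr=(428,172,15),L_ob=(315,222,15),L_sq=(383,226,15),coast=(295,158,12),B_sq=(163,219,45),B_sr=(213,261,45),B_ob=(260,231,45),B_lr=(364,156,45))
for n,(u,v,z) in C.items():
    mk=np.zeros_like(wood); mk[v-27:v+28,u-27:u+28]=1
    w=wood*mk
    if n[0]=='B': w=w*((P[...,2]>35)&(P[...,2]<55)).astype(np.uint8)
    else: w=w*(P[...,2]>4).astype(np.uint8)*(P[...,2]<25).astype(np.uint8)
    k,l,st,ce=cv2.connectedComponentsWithStats(w)
    ys,xs=np.nonzero(w)
    if n[0]!='B':
        b=1+np.argmax(st[1:,4]); ys,xs=np.nonzero(l==b)
    X=ray(np.c_[xs,ys],m,T,z)[:,:2].astype(np.float32)
    r=cv2.minAreaRect(X); c=cv2.minEnclosingCircle(X)
    # grip
    g=(P[...,2]>36)&(P[...,2]<50)&(mk>0); G=P[g]
    print(n,len(X),"rect",np.round(r[0],1),np.round(r[1],1),round(r[2],1),"circ",np.round(c[0],1),round(c[1]*2,1),"medz",np.round(np.median(P[ys,xs,2]),1),"grip" if n[0]=='L' else "",np.round(np.median(G,0),1) if len(G) else None)
cr=cv2.resize(im[130:280,130:450],None,fx=2.5,fy=2.5,interpolation=cv2.INTER_CUBIC); cv2.imwrite("pics/crop0.png",cr[...,::-1])
E
```

```text
table z [-4.07587874 -0.77875125  2.9204844 ]
L_lr 969 rect [607.8 269.4] [100.5  98.6] 88.8 circ [607.8 268.6] 102.1 medz 14.9 grip [607.4 268.3  42.3]
L_sr 423 rect [ 591.3 -292.8] [66.3 67.6] 87.3 circ [ 592.5 -293. ] 70.1 medz 14.3 grip [ 592.6 -293.8   41.1]
L_ob 901 rect [462.2  20.3] [108.7  70.2] 32.7 circ [462.5  20.2] 126.1 medz 14.7 grip [463.   19.3  42.7]
L_sq 791 rect [ 446.  -163.2] [82.1 82. ] 81.6 circ [ 445.7 -163.5] 111.9 medz 14.6 grip [ 446.1 -164.    42.1]
coast 653 rect [639.4  72.1] [78.3 79.6] 89.0 circ [640.1  72.4] 82.2 medz 11.6  None
B_sq 333 rect [475.8 427.9] [76.7 79.7] 25.9 circ [476.2 428.6] 105.4 medz 44.2  [478.  430.8  44.4]
B_sr 183 rect [362.  292.3] [63.5 59.9] 88.8 circ [362.7 292.2] 64.0 medz 44.2  [362.8 294.6  44.2]
B_ob 297 rect [439.3 166.6] [ 63.5 104.7] 5.9 circ [439.6 167. ] 119.6 medz 44.7  [440.4 168.5  44.7]
B_lr 255 rect [ 636.3 -117. ] [92.  93.8] 88.4 circ [ 637.5 -116.9] 96.6 medz 43.6  [ 638.3 -118.6   43.8]
```

View pics/crop0.png

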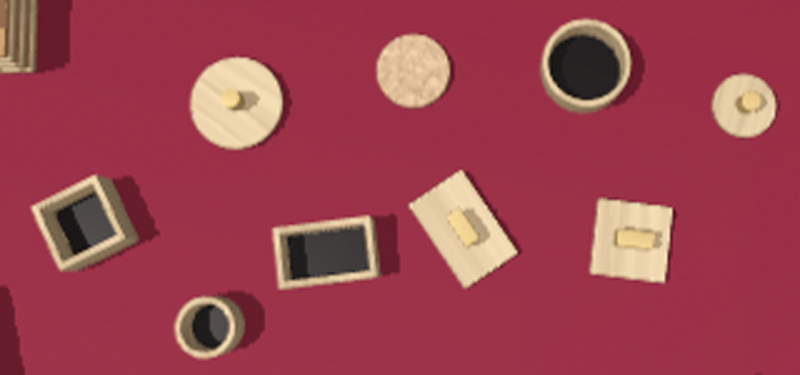

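The mask sizes match the listed dimensions: 102, 70, 110x70 and 82 mm for the lids, and 96, 64, 104x64 and 76 mm for the box rims. The plate heights (15) and rim heights (45) match too. The crop shows the four wooden lids with brass grips, and that they're distinct from the cork coaster and the red decoys.

I'll start with the small round lid. First, a helper that gives the remaining shift in tool axes.

```bash
cat > go.py <<'E'
import sys,numpy as np
from bench import ctrl
from scipy.spatial.transform import Rotation as Ro
x,y,z=map(float,sys.argv[1:4]); yaw=float(sys.argv[4]) if len(sys.argv)>4 else None
s=ctrl.observe(); R=Ro.from_euler('xyz',s['tool_rot'],degrees=True)
y0=s['tool_rot'][2]; y1=y0 if yaw is None else yaw
Rt=Ro.from_euler('xyz',[180,0,y1],degrees=True)
d=np.array([x,y,z])-s['tcp_pos']
print('t',round(s['time'],2),'tcp',np.round(s['tcp_pos'],1),'rot',np.round(s['tool_rot'],2),'open',round(s['opening'],1),'F',np.round(s['wrist_force'],1))
print('turn rad (tool):',np.round((R.inv()*Rt).as_rotvec(),4))
print('shift mm after turn (tool axes):',np.round(Rt.inv().apply(d),1),'norm',round(np.linalg.norm(d)))
print('shift mm now axes',np.round(R.inv().apply(d),1))
E
python3 go.py 592.5 -293.3 150 165.23
```

```text
t 0.1 tcp [146.3 555.3 204.4] rot [-1.7988e+02 -2.0000e-02  1.6523e+02] open 94.2 F [ 0.4 -0.1 -0.4]
turn rad (tool): [-0.0021 -0.0003 -0.    ]
shift mm after turn (tool axes): [-647.8 -706.8   54.4] norm 960
shift mm now axes [-647.8 -706.7   55.7]
```

drive_tool:
  targets:
    - [[-0.0324, -0.0353, 0, 0, 0, 0, 60], [-0.0324, -0.0353, 0, 0, 0, 0, 60], [-0.0324, -0.0353, 0, 0, 0, 0, 60], [-0.0324, -0.0353, 0, 0, 0, 0, 60], [-0.0324, -0.0353, 0, 0, 0, 0, 60], [-0.0324, -0.0353, 0, 0, 0, 0, 60], [-0.0324, -0.0353, 0, 0, 0, 0, 60], [-0.0324, -0.0353, 0, 0, 0, 0, 60], [-0.0324, -0.0353, 0, 0, 0, 0, 60], [-0.0324, -0.0353, 0, 0, 0, 0, 60]]

```text
time: 1.35
tcp_pos: [370.1, 130.6, 205.2]
tool_rot: [180.0, -0.0, 165.2]
wrist_force: [0.2, 0.5, 0.6]
opening: 56.7
```

drive_tool:
  targets:
    - [[-0.0324, -0.0353, 0, 0, 0, 0, 60], [-0.0324, -0.0353, 0, 0, 0, 0, 60], [-0.0324, -0.0353, 0, 0, 0, 0, 60], [-0.0324, -0.0353, 0, 0, 0, 0, 60], [-0.0324, -0.0353, 0, 0, 0, 0, 60], [-0.0324, -0.0353, 0, 0, 0, 0, 60], [-0.0324, -0.0353, 0, 0, 0, 0, 60], [-0.0324, -0.0353, 0, 0, 0, 0, 60], [-0.0324, -0.0353, 0, 0, 0, 0, 60], [-0.0324, -0.0353, 0, 0, 0, 0, 60], [0, 0, 0, 0, 0, 0, 60], [0, 0, 0, 0, 0, 0, 60]]

```text
time: 2.85
tcp_pos: [592.5, -291.1, 204.5]
tool_rot: [179.9, -0.1, 165.2]
wrist_force: [-0.5, 0.3, 0.1]
opening: 56.4
```

```bash
python3 go.py 592.5 -293.3 130 165.23
python3 - <<'E'
from bench import ctrl
import cv2
im,d=ctrl.get_image("wrist"); cv2.imwrite("pics/w1.png",im[...,::-1])
E
```

```text
t 2.85 tcp [ 592.5 -291.1  204.5] rot [ 1.7993e+02 -1.2000e-01  1.6523e+02] open 56.4 F [-0.5  0.3  0.1]
turn rad (tool): [ 0.0012 -0.0021 -0.0001]
shift mm after turn (tool axes): [-0.5 -2.2 74.5] norm 75
shift mm now axes [-0.7 -2.3 74.5]
```

View pics/w1.png

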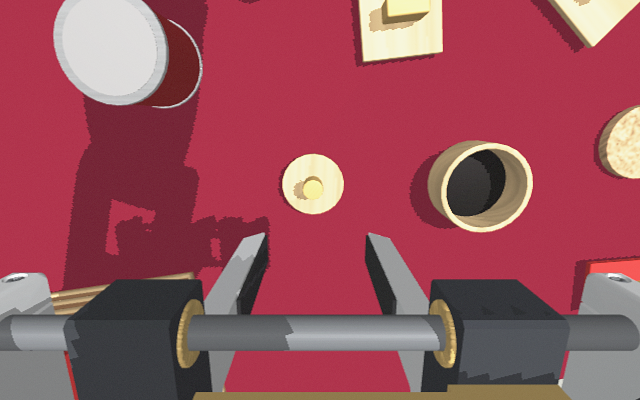

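The wrist view shows the small round lid with its knob at about (313,187), the tin upper left and the large box on the right. I'll cast that knob pixel as a second view.

Run:
```python
from bench import ctrl
from h import *
p=ctrl.camera_params("wrist")
im,d=ctrl.get_image("wrist");P=cloud(d,p["mtx"],p["T"])
for z,n in((43,'knob'),):
    g=(P[...,2]>36)&(P[...,2]<48); g[:,:260]=0;g[:,370:]=0;g[:140]=0;g[230:]=0
    ys,xs=np.nonzero(g); X=ray(np.c_[xs,ys],p["mtx"],p["T"],43)[:,:2].astype(np.float32); print(cv2.minEnclosingCircle(X))
g=(P[...,2]>9)&(P[...,2]<20); g[:,:270]=0;g[:,360:]=0;g[:140]=0;g[225:]=0
ys,xs=np.nonzero(g); X=ray(np.c_[xs,ys],p["mtx"],p["T"],15)[:,:2].astype(np.float32); print(cv2.minEnclosingCircle(X))
```

```text
((591.8955078125, -292.48394775390625), 11.330310821533203)
((592.2909545898438, -292.8070068359375), 35.10340118408203)
```

Both views agree to about 1 mm. Now I'll descend and grip.

drive_tool:
  targets:
    - [[-0.0005, -0.001, 0.05, 0, 0, 0, 60], [0, 0, 0.05, 0, 0, 0, 60], [0, 0, 0.04, 0, 0, 0, 60], [0, 0, 0.025, 0, 0, 0, 60], [0, 0, 0.015, 0, 0, 0, 60], [0, 0, 0.005, 0, 0, 0, 60], [0, 0, 0, 0, 0, 0, 60], [0, 0, 0, 0, 0, 0, 0], [0, 0, 0, 0, 0, 0, 0], [0, 0, 0, 0, 0, 0, 0], [0, 0, 0, 0, 0, 0, 0], [0, 0, 0, 0, 0, 0, 0]]

```text
time: 4.45
tcp_pos: [593.5, -293.3, 20.7]
tool_rot: [-180.0, 0.0, 165.2]
wrist_force: [-1.0, -0.7, 1.5]
opening: 21.4
```

drive_tool:
  targets:
    - [[0, 0, -0.01, 0, 0, 0, 0], [0, 0, -0.03, 0, 0, 0, 0], [0, 0, -0.04, 0, 0, 0, 0], [0, 0, -0.04, 0, 0, 0, 0], [0, 0, -0.02, 0, 0, 0, 0], [0, 0, 0, 0, 0, 0, 0]]

```text
time: 5.2
tcp_pos: [594.5, -293.6, 162.5]
tool_rot: [-179.9, 0.2, 165.2]
wrist_force: [-0.6, -0.3, -1.0]
opening: 21.5
```

```bash
python3 go.py 362.7 292.2 160 165.23
```

```text
t 5.2 tcp [ 594.5 -293.6  162.5] rot [-179.93    0.21  165.23] open 21.5 F [-0.6 -0.3 -1. ]
turn rad (tool): [-0.0012  0.0037  0.0001]
shift mm after turn (tool axes): [373.5 507.3   2.5] norm 630
shift mm now axes [3.734e+02 5.074e+02 5.000e-01]
```

drive_tool:
  targets:
    - [[0.02, 0.027, 0, 0, 0, 0, 0], [0.03, 0.041, 0, 0, 0, 0, 0], [0.03, 0.041, 0, 0, 0, 0, 0], [0.03, 0.041, 0, 0, 0, 0, 0], [0.03, 0.041, 0, 0, 0, 0, 0], [0.03, 0.041, 0, 0, 0, 0, 0], [0.03, 0.041, 0, 0, 0, 0, 0], [0.03, 0.041, 0, 0, 0, 0, 0], [0.03, 0.041, 0, 0, 0, 0, 0], [0.03, 0.041, 0, 0, 0, 0, 0], [0.03, 0.041, 0, 0, 0, 0, 0], [0.03, 0.041, 0, 0, 0, 0, 0]]

```text
time: 6.7
tcp_pos: [374.5, 259.2, 158.3]
tool_rot: [-179.9, -0.2, 165.2]
wrist_force: [-0.7, 0.1, -0.5]
opening: 21.0
```

drive_tool:
  targets:
    - [[0.0235, 0.0293, 0, 0, 0, 0, 0], [0, 0, 0, 0, 0, 0, 0], [0, 0, 0, 0, 0, 0, 0]]

```text
time: 7.08
tcp_pos: [360.8, 291.8, 158.9]
tool_rot: [-179.9, -0.1, 165.2]
wrist_force: [0.5, -0.8, -0.4]
opening: 21.6
```

```bash
python3 go.py 362.7 292.2 59 165.23;python3 - <<'E'
from bench import ctrl
import cv2
im,d=ctrl.get_image("wrist"); cv2.imwrite("pics/w2.png",im[...,::-1])
E
```

```text
t 7.08 tcp [360.8 291.8 158.9] rot [-1.7985e+02 -1.1000e-01  1.6525e+02] open 21.6 F [ 0.5 -0.8 -0.4]
turn rad (tool): [-0.0026 -0.0019  0.0003]
shift mm after turn (tool axes): [-1.8  0.9 99.9] norm 100
shift mm now axes [-2.   1.1 99.9]
```

View pics/w2.png

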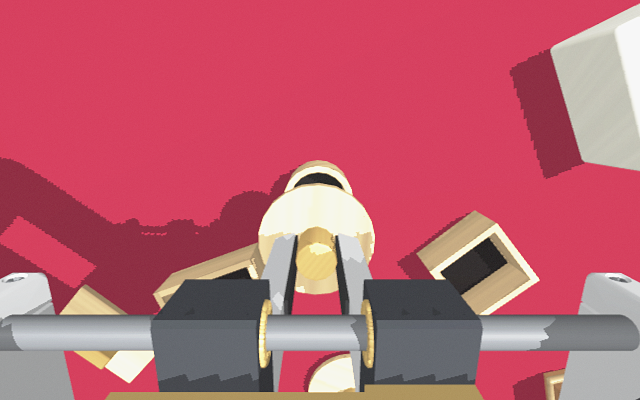

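The lid hangs level in the grip, and the small box rim shows just behind it at (318,175). I'll lower it onto the box.

drive_tool:
  targets:
    - [[-0.0015, 0.001, 0.03, 0, 0, 0, 0], [0, 0, 0.03, 0, 0, 0, 0], [0, 0, 0.018, 0, 0, 0, 0], [0, 0, 0.01, 0, 0, 0, 0], [0, 0, 0.007, 0, 0, 0, 0], [0, 0, 0.004, 0, 0, 0, 0], [0, 0, 0, 0, 0, 0, 0]]

```text
time: 8.0
tcp_pos: [363.6, 293.4, 61.7]
tool_rot: [180.0, 0.0, 165.2]
wrist_force: [0.2, 0.0, -1.1]
opening: 21.5
```

```bash
python3 go.py 362.7 292.2 59 165.23
```

```text
t 8.0 tcp [363.6 293.4  61.7] rot [1.7998e+02 2.0000e-02 1.6522e+02] open 21.5 F [ 0.2  0.  -1.1]
turn rad (tool): [ 0.0003  0.0003 -0.0002]
shift mm after turn (tool axes): [ 0.5 -1.4  2.7] norm 3
shift mm now axes [ 0.5 -1.4  2.7]
```

drive_tool:
  targets:
    - [[0.0, -0.001, 0.002, 0, 0, 0, 0], [0, 0, 0.001, 0, 0, 0, 0], [0, 0, 0, 0, 0, 0, 0], [0, 0, 0, 0, 0, 0, 20], [0, 0, 0, 0, 0, 0, 40], [0, 0, 0, 0, 0, 0, 50], [0, 0, 0, 0, 0, 0, 50], [0, 0, -0.02, 0, 0, 0, 50], [0, 0, -0.04, 0, 0, 0, 50], [0, 0, -0.04, 0, 0, 0, 60], [0, 0, 0, 0, 0, 0, 60]]

```text
time: 9.38
tcp_pos: [365.7, 293.9, 162.1]
tool_rot: [179.7, 0.3, 165.2]
wrist_force: [0.3, 1.0, -0.4]
opening: 56.4
```

```bash
cat > snap.py <<'E'
import sys
from h import *
from bench import ctrl
n,tag,z=sys.argv[1:4]; box=list(map(int,sys.argv[4:8]))
p=ctrl.camera_params(n); im,d=ctrl.get_image(n); cv2.imwrite(f"pics/{tag}.png",im[...,::-1])
z=float(z)
P=cloud(d,p["mtx"],p["T"]); m=np.zeros(d.shape,bool); m[box[1]:box[3],box[0]:box[2]]=1
hsv=cv2.cvtColor(im,cv2.COLOR_RGB2HSV)
m&=(abs(P[...,2]-z)<6)&(hsv[...,0]>8)&(hsv[...,0]<38)
ys,xs=np.nonzero(m)
X=ray(np.c_[xs,ys],p["mtx"],p["T"],z)[:,:2].astype(np.float32)
c=cv2.minEnclosingCircle(X); r=cv2.minAreaRect(X)
A=np.c_[P[m][:,:2]-P[m][:,:2].mean(0),np.ones(m.sum())]; co=np.linalg.lstsq(A,P[m][:,2],rcond=None)[0]
print(tag,m.sum(),"circ",np.round(c[0],1),round(2*c[1],1),"rect",np.round(r[0],1),np.round(r[1],1),round(r[2],1),"z",np.round(co[2],1),"tilt deg",np.round(np.degrees(np.arctan(np.hypot(*co[:2]))),2))
E
python3 snap.py wrist w3 53 200 120 440 260; python3 go.py 607.6 269 160 165.23
```

```text
w3 3931 circ [395.5 331.1] 167.3 rect [401.5 320.9] [163.6  69.6] 33.8 z 54.2 tilt deg 0.26
t 9.43 tcp [364.1 293.  159.9] rot [1.7986e+02 1.6000e-01 1.6523e+02] open 56.1 F [ 0.1  0.5 -0.3]
turn rad (tool): [0.0025 0.0027 0.    ]
shift mm after turn (tool axes): [-2.415e+02  3.890e+01 -1.000e-01] norm 245
shift mm now axes [-241.5   38.9    0.6]
```

View pics/w3.png

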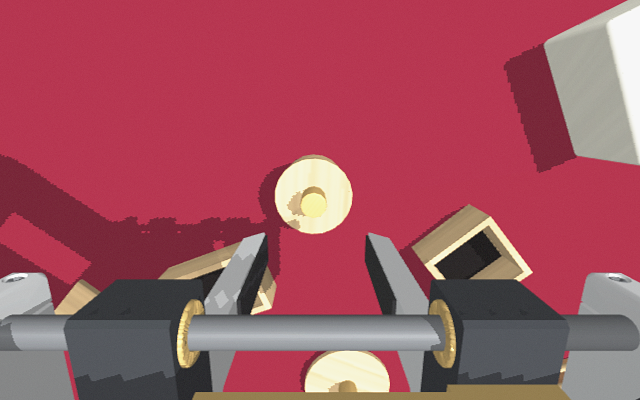

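The small lid (313,195) sits on its box, with the plate top at about 54 mm against 53 expected and a tilt near 0°. Next is the large round lid.

drive_tool:
  targets:
    - [[-0.04, 0.0065, 0, 0, 0, 0, 60], [-0.05, 0.008, 0, 0, 0, 0, 60], [-0.05, 0.008, 0, 0, 0, 0, 60], [-0.05, 0.008, 0, 0, 0, 0, 60], [-0.05, 0.008, 0, 0, 0, 0, 60], [0, 0, 0, 0, 0, 0, 60], [0, 0, 0, 0, 0, 0, 60]]

```text
time: 10.3
tcp_pos: [603.2, 268.1, 156.0]
tool_rot: [-179.9, -0.2, 165.2]
wrist_force: [-0.4, -0.3, -0.7]
opening: 56.3
```

```bash
python3 snap.py wrist w4 15 200 100 440 232; python3 go.py 607.6 269 20.5 165.23
```

```text
w4 6771 circ [607.1 271.2] 101.6 rect [600.6 272.7] [101.   86.1] 75.2 z 16.2 tilt deg 0.06
t 10.35 tcp [603.  268.4 156.8] rot [-179.91   -0.19  165.26] open 56.3 F [-0.5  0.2 -0.1]
turn rad (tool): [-0.0016 -0.0032  0.0004]
shift mm after turn (tool axes): [ -4.3   1.7 136.3] norm 136
shift mm now axes [ -4.7   1.9 136.2]
```

View pics/w4.png

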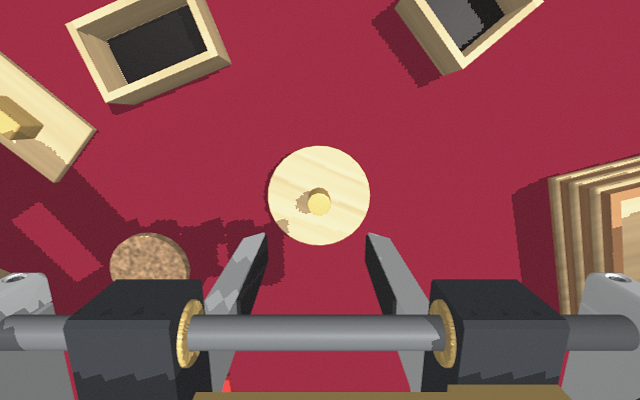

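drive_tool:
  targets:
    - [[-0.0035, 0.002, 0.03, 0, 0, 0, 60], [0, 0, 0.045, 0, 0, 0, 60], [0, 0, 0.035, 0, 0, 0, 60], [0, 0, 0.018, 0, 0, 0, 60], [0, 0, 0.008, 0, 0, 0, 60], [0, 0, 0, 0, 0, 0, 60], [0, 0, 0, 0, 0, 0, 60]]

```text
time: 11.22
tcp_pos: [610.2, 270.0, 24.3]
tool_rot: [179.9, 0.2, 165.2]
wrist_force: [-1.1, 0.3, 0.8]
opening: 56.2
```

drive_tool:
  targets:
    - [[0, 0, 0, 0, 0, 0, 0], [0, 0, 0, 0, 0, 0, 0], [0, 0, 0, 0, 0, 0, 0], [0, 0, 0, 0, 0, 0, 0], [0, 0, 0, 0, 0, 0, 0]]

```text
time: 11.85
tcp_pos: [608.8, 269.4, 22.5]
tool_rot: [-180.0, -0.0, 165.2]
wrist_force: [-0.5, 0.1, -0.1]
opening: 21.4
```

drive_tool:
  targets:
    - [[0, 0, -0.01, 0, 0, 0, 0], [0, 0, -0.03, 0, 0, 0, 0], [0, 0, -0.04, 0, 0, 0, 0], [0, 0, -0.04, 0, 0, 0, 0], [0, 0, -0.02, 0, 0, 0, 0], [0, 0, 0, 0, 0, 0, 0], [0, 0, 0, 0, 0, 0, 0]]

```text
time: 12.72
tcp_pos: [607.5, 269.1, 160.3]
tool_rot: [-179.9, -0.2, 165.2]
wrist_force: [-1.0, 0.4, -1.2]
opening: 20.9
```

```bash
python3 go.py 637.5 -117 160 165.23
```

```text
t 12.72 tcp [607.5 269.1 160.3] rot [-179.89   -0.18  165.23] open 20.9 F [-1.   0.4 -1.2]
turn rad (tool): [-0.0019 -0.0031 -0.    ]
shift mm after turn (tool axes): [-1.274e+02 -3.657e+02  3.000e-01] norm 387
shift mm now axes [-127.4 -365.7    0.6]
```

drive_tool:
  targets:
    - [[-0.01, -0.0285, 0, 0, 0, 0, 0], [-0.0165, -0.0475, 0, 0, 0, 0, 0], [-0.0165, -0.0475, 0, 0, 0, 0, 0], [-0.0165, -0.0475, 0, 0, 0, 0, 0], [-0.0165, -0.0475, 0, 0, 0, 0, 0], [-0.0165, -0.0475, 0, 0, 0, 0, 0], [-0.0165, -0.0475, 0, 0, 0, 0, 0], [-0.0185, -0.052, 0, 0, 0, 0, 0], [0, 0, 0, 0, 0, 0, 0], [0, 0, 0, 0, 0, 0, 0]]

```text
time: 13.98
tcp_pos: [637.7, -115.8, 160.2]
tool_rot: [179.9, -0.2, 165.2]
wrist_force: [-0.8, 0.1, -1.9]
opening: 21.3
```

```bash
python3 snap.py wrist w5 45 200 100 440 240; python3 go.py 637.3 -117 60.5 165.23
```

```text
w5 335 circ [ 602.  -109.8] 61.7 rect [ 596.4 -108.8] [61.7 11.4] 79.3 z 45.5 tilt deg 0.59
t 14.03 tcp [ 637.9 -115.2  160.7] rot [179.95  -0.19 165.26] open 21.5 F [ 0.5 -1.1 -1.1]
turn rad (tool): [ 0.0008 -0.0033  0.0006]
shift mm after turn (tool axes): [ 1.000e-01 -1.900e+00  1.002e+02] norm 100
shift mm now axes [ -0.2  -2.  100.2]
```

View pics/w5.png

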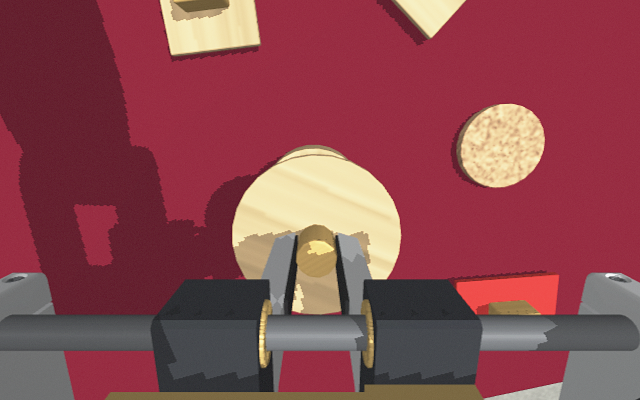

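The large lid hangs level and covers the box, and the rim just shows at (313,150). Lowering.

drive_tool:
  targets:
    - [[0, -0.0015, 0.03, 0, 0, 0, 0], [0, 0, 0.03, 0, 0, 0, 0], [0, 0, 0.018, 0, 0, 0, 0], [0, 0, 0.01, 0, 0, 0, 0], [0, 0, 0.006, 0, 0, 0, 0], [0, 0, 0.003, 0, 0, 0, 0], [0, 0, 0, 0, 0, 0, 0], [0, 0, 0, 0, 0, 0, 0]]

```text
time: 15.02
tcp_pos: [639.1, -118.2, 66.2]
tool_rot: [-180.0, 0.1, 165.2]
wrist_force: [0.2, 0.3, -2.2]
opening: 21.3
```

```bash
python3 go.py 637.3 -117 60.5 165.23
```

```text
t 15.03 tcp [ 639.1 -118.2   66.2] rot [-1.8000e+02  7.0000e-02  1.6522e+02] open 21.3 F [ 0.2  0.3 -2.2]
turn rad (tool): [-0.      0.0013 -0.0002]
shift mm after turn (tool axes): [2.  0.7 5.7] norm 6
shift mm now axes [2.  0.7 5.7]
```

drive_tool:
  targets:
    - [[0.001, 0.0005, 0.002, 0, 0, 0, 0], [0, 0, 0.001, 0, 0, 0, 0], [0, 0, 0, 0, 0, 0, 0], [0, 0, 0, 0, 0, 0, 0]]

```text
time: 15.52
tcp_pos: [637.7, -117.1, 62.4]
tool_rot: [-180.0, 0.0, 165.2]
wrist_force: [-0.6, -0.5, -1.6]
opening: 21.2
```

drive_tool:
  targets:
    - [[0, 0, 0.0015, 0, 0, 0, 0], [0, 0, 0, 0, 0, 0, 0], [0, 0, 0, 0, 0, 0, 20], [0, 0, 0, 0, 0, 0, 40], [0, 0, 0, 0, 0, 0, 50], [0, 0, 0, 0, 0, 0, 50], [0, 0, -0.02, 0, 0, 0, 50], [0, 0, -0.04, 0, 0, 0, 50], [0, 0, -0.04, 0, 0, 0, 60], [0, 0, 0, 0, 0, 0, 60], [0, 0, 0, 0, 0, 0, 60]]

```text
time: 16.9
tcp_pos: [637.6, -117.1, 161.2]
tool_rot: [-180.0, 0.0, 165.2]
wrist_force: [0.2, -0.3, -0.0]
opening: 56.1
```

```bash
python3 snap.py wrist w6 53 220 100 420 232;python3 go.py 446 -163.6 160 81.6
```

```text
w6 7837 circ [ 636.2 -114.8] 101.5 rect [ 626.6 -111.8] [100.7  80.7] 75.2 z 54.2 tilt deg 0.06
t 16.95 tcp [ 636.8 -116.8  160. ] rot [ 1.7999e+02 -1.2000e-01  1.6523e+02] open 56.4 F [-0.8 -0.6 -0.3]
turn rad (tool): [-1.4000e-03 -1.8000e-03  1.4596e+00]
shift mm after turn (tool axes): [ -74.1 -181.9   -0. ] norm 196
shift mm now axes [172.6 -93.9   0.3]
```

View pics/w6.png

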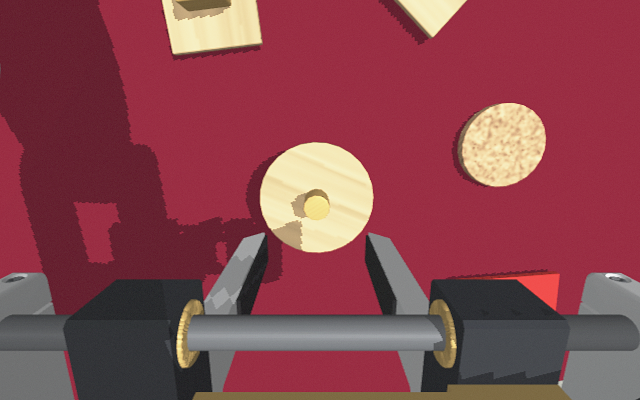

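The large lid (316,197) is flat on its box: plate top z 54, tilt 0.06°. Next is the square lid.

drive_tool:
  targets:
    - [[0, 0, 0, 0, 0, 0.16, 60], [0, 0, 0, 0, 0, 0.165, 60], [0, 0, 0, 0, 0, 0.165, 60], [0, 0, 0, 0, 0, 0.165, 60], [0, 0, 0, 0, 0, 0.165, 60], [0, 0, 0, 0, 0, 0.165, 60], [0, 0, 0, 0, 0, 0.165, 60], [0, 0, 0, 0, 0, 0.165, 60], [0, 0, 0, 0, 0, 0.145, 60], [0, 0, 0, 0, 0, 0, 60], [0, 0, 0, 0, 0, 0, 60]]

```text
time: 18.32
tcp_pos: [637.0, -116.9, 159.7]
tool_rot: [-179.9, -0.0, 81.7]
wrist_force: [-0.5, 0.1, 1.0]
opening: 56.4
```

drive_tool:
  targets:
    - [[-0.0145, -0.036, 0, 0, 0, 0, 60], [-0.02, -0.049, 0, 0, 0, 0, 60], [-0.02, -0.049, 0, 0, 0, 0, 60], [-0.0195, -0.048, 0, 0, 0, 0, 60], [0, 0, 0, 0, 0, 0, 60], [0, 0, 0, 0, 0, 0, 60], [0, 0, 0, 0, 0, 0, 60]]

```text
time: 19.2
tcp_pos: [448.4, -163.8, 161.4]
tool_rot: [179.9, 0.0, 81.7]
wrist_force: [-0.4, 0.3, -0.4]
opening: 56.5
```

```bash
python3 snap.py wrist w7 15 220 100 420 245;python3 go.py 446 -163.6 22 81.6
```

```text
w7 5590 circ [ 446.1 -162.8] 113.4 rect [ 446.2 -162.7] [81.7 81.8] 81.6 z 16.1 tilt deg 0.04
t 19.25 tcp [ 448.2 -163.7  161.3] rot [1.7995e+02 1.0000e-02 8.1660e+01] open 56.5 F [-0.6  0.  -0.2]
turn rad (tool): [0.0009 0.0002 0.001 ]
shift mm after turn (tool axes): [ -0.2  -2.2 139.3] norm 139
shift mm now axes [ -0.2  -2.4 139.3]
```

View pics/w7.png

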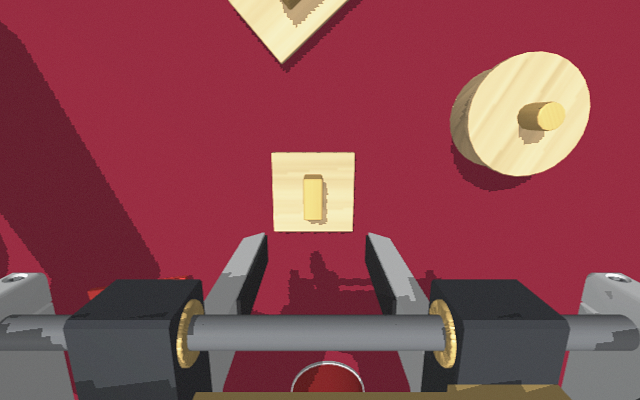

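The square lid is at (313,192) with its bar standing between the fingers, and the wrist view agrees (446,-163, 81.6°). Now gripping.

drive_tool:
  targets:
    - [[0, -0.001, 0.03, 0, 0, 0, 60], [0, 0, 0.045, 0, 0, 0, 60], [0, 0, 0.035, 0, 0, 0, 60], [0, 0, 0.018, 0, 0, 0, 60], [0, 0, 0.009, 0, 0, 0, 60], [0, 0, 0.001, 0, 0, 0, 60], [0, 0, 0, 0, 0, 0, 60], [0, 0, 0, 0, 0, 0, 0], [0, 0, 0, 0, 0, 0, 0], [0, 0, 0, 0, 0, 0, 0], [0, 0, 0, 0, 0, 0, 0], [0, 0, 0, 0, 0, 0, 0]]

```text
time: 20.75
tcp_pos: [445.9, -163.6, 23.1]
tool_rot: [180.0, 0.0, 81.6]
wrist_force: [-0.6, -0.6, 1.9]
opening: 17.6
```

drive_tool:
  targets:
    - [[0, 0, -0.01, 0, 0, 0, 0], [0, 0, -0.03, 0, 0, 0, 0], [0, 0, -0.04, 0, 0, 0, 0], [0, 0, -0.04, 0, 0, 0, 0], [0, 0, -0.02, 0, 0, 0, 0], [0, 0, 0, 0, 0, 0, 0], [0, 0, 0, 0, 0, 0, 0]]

```text
time: 21.62
tcp_pos: [445.1, -163.1, 162.0]
tool_rot: [-179.9, -0.0, 81.6]
wrist_force: [0.0, 0.1, -0.8]
opening: 17.6
```

```bash
python3 go.py 476 428.3 160 115.9
```

```text
t 21.62 tcp [ 445.1 -163.1  162. ] rot [-1.799e+02 -4.000e-02  8.158e+01] open 17.6 F [ 0.   0.1 -0.8]
turn rad (tool): [-0.0014 -0.0012 -0.599 ]
shift mm after turn (tool axes): [518.5 286.1   2. ] norm 592
shift mm now axes [589.5 -56.    2.5]
```

drive_tool:
  targets:
    - [[0, 0, 0, 0, 0, -0.12, 0], [0, 0, 0, 0, 0, -0.16, 0], [0, 0, 0, 0, 0, -0.16, 0], [0, 0, 0, 0, 0, -0.159, 0], [0, 0, 0, 0, 0, 0, 0], [0.03, 0.0165, 0, 0, 0, 0, 0], [0.045, 0.025, 0, 0, 0, 0, 0], [0.045, 0.025, 0, 0, 0, 0, 0], [0.045, 0.025, 0, 0, 0, 0, 0], [0.045, 0.025, 0, 0, 0, 0, 0], [0.045, 0.025, 0, 0, 0, 0, 0], [0.045, 0.025, 0, 0, 0, 0, 0]]

```text
time: 23.12
tcp_pos: [463.9, 180.6, 162.1]
tool_rot: [-179.9, -0.0, 115.7]
wrist_force: [0.4, -0.5, -0.5]
opening: 17.9
```

drive_tool:
  targets:
    - [[0.045, 0.025, 0, 0, 0, 0, 0], [0.045, 0.025, 0, 0, 0, 0, 0], [0.045, 0.025, 0, 0, 0, 0, 0], [0.045, 0.025, 0, 0, 0, 0, 0], [0.0385, 0.0196, 0, 0, 0, 0, 0], [0, 0, 0, 0, 0, 0, 0], [0, 0, 0, 0, 0, 0, 0], [0, 0, 0, 0, 0, 0, 0]]

```text
time: 24.12
tcp_pos: [476.7, 426.4, 162.5]
tool_rot: [-179.9, 0.0, 115.8]
wrist_force: [-0.4, 0.1, -0.1]
opening: 17.8
```

```bash
python3 snap.py wrist w8 45 200 60 420 240;python3 go.py 476 428.3 61 115.9
```

```text
w8 823 circ [463.  457.7] 77.7 rect [462.9 457.6] [76.  19.8] 25.8 z 46.0 tilt deg 1.66
t 24.18 tcp [476.9 426.5 162.8] rot [-1.7996e+02  2.0000e-02  1.1577e+02] open 18.1 F [ 0.8 -0.4 -0.7]
turn rad (tool): [-0.0007  0.0003 -0.0022]
shift mm after turn (tool axes): [  2.1   0.  101.8] norm 102
shift mm now axes [2.100e+00 1.000e-01 1.018e+02]
```

View pics/w8.png

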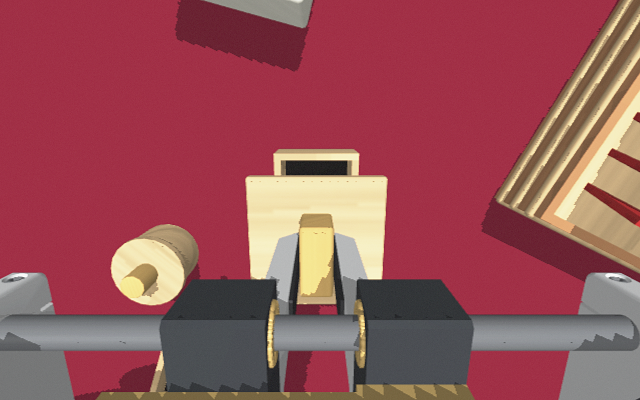

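The square lid is level and aligned with its box, whose far rim shows at (316,163) at 25.8°. The visible rim edge puts the box about 2 mm further along +y than the top view did. That fits, because the top-view rectangle was 79.7 mm instead of 76, having picked up some near wall. I'll aim at (475.3,430.3) and lower.

drive_tool:
  targets:
    - [[0.0038, 0, 0.03, 0, 0, -0.002, 0], [0, 0, 0.03, 0, 0, 0, 0], [0, 0, 0.018, 0, 0, 0, 0], [0, 0, 0.01, 0, 0, 0, 0], [0, 0, 0.006, 0, 0, 0, 0], [0, 0, 0.003, 0, 0, 0, 0], [0, 0, 0, 0, 0, 0, 0], [0, 0, 0, 0, 0, 0, 0]]

```text
time: 25.18
tcp_pos: [475.5, 431.6, 66.7]
tool_rot: [179.9, -0.0, 116.0]
wrist_force: [0.4, 0.4, -1.4]
opening: 17.6
```

```bash
python3 go.py 475.3 430.3 61 115.9
```

```text
t 25.18 tcp [475.5 431.6  66.7] rot [ 1.7993e+02 -1.0000e-02  1.1602e+02] open 17.6 F [ 0.4  0.4 -1.4]
turn rad (tool): [ 0.0013 -0.0002  0.0021]
shift mm after turn (tool axes): [-1.1 -0.8  5.7] norm 6
shift mm now axes [-1.1 -0.8  5.7]
```

drive_tool:
  targets:
    - [[-0.0005, -0.0005, 0.003, 0, 0, 0, 0], [0, 0, 0.001, 0, 0, 0, 0], [0, 0, 0, 0, 0, 0, 0], [0, 0, 0, 0, 0, 0, 0]]

```text
time: 25.68
tcp_pos: [474.9, 430.6, 61.9]
tool_rot: [180.0, -0.0, 116.0]
wrist_force: [0.2, -0.0, -0.5]
opening: 17.6
```

drive_tool:
  targets:
    - [[0, 0, 0.001, 0, 0, 0, 0], [0, 0, 0, 0, 0, 0, 0], [0, 0, 0, 0, 0, 0, 20], [0, 0, 0, 0, 0, 0, 40], [0, 0, 0, 0, 0, 0, 50], [0, 0, 0, 0, 0, 0, 50], [0, 0, -0.02, 0, 0, 0, 50], [0, 0, -0.04, 0, 0, 0, 50], [0, 0, -0.04, 0, 0, 0, 60], [0, 0, 0, 0, 0, 0, 60], [0, 0, 0, 0, 0, 0, 60]]

```text
time: 27.05
tcp_pos: [474.7, 430.5, 161.2]
tool_rot: [180.0, -0.0, 116.0]
wrist_force: [-0.1, -0.7, -0.5]
opening: 56.2
```

```bash
python3 snap.py wrist w9 53 220 100 420 245;python3 go.py 462.4 20 160 32.7
```

```text
w9 6921 circ [476.2 432.2] 114.2 rect [476.  432.1] [81.6 81.5] 26.0 z 54.1 tilt deg 0.13
t 27.1 tcp [474.1 430.  159.9] rot [-1.7988e+02  2.0000e-02  1.1601e+02] open 56.1 F [-0.2 -0.3 -0.3]
turn rad (tool): [-0.0015  0.0018  1.4541]
shift mm after turn (tool axes): [-2.313e+02  3.387e+02 -1.000e-01] norm 410
shift mm now axes [-363.4 -190.3    0.4]
```

View pics/w9.png

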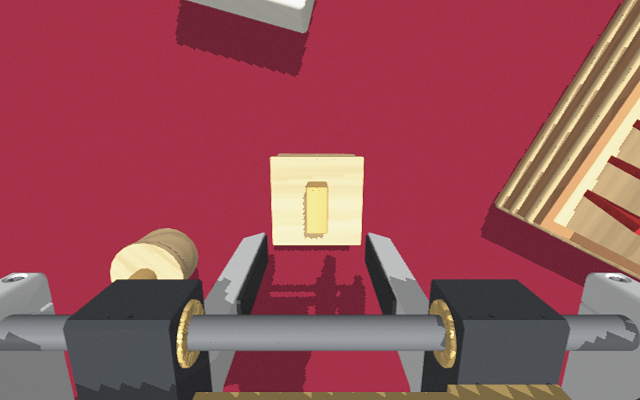

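The square lid (316,200) is flat on its box: z 54.1, tilt 0.13°, 26.0°. The oblong lid is last.

drive_tool:
  targets:
    - [[0, 0, 0, 0, 0, 0.16, 60], [0, 0, 0, 0, 0, 0.165, 60], [0, 0, 0, 0, 0, 0.165, 60], [0, 0, 0, 0, 0, 0.165, 60], [0, 0, 0, 0, 0, 0.165, 60], [0, 0, 0, 0, 0, 0.165, 60], [0, 0, 0, 0, 0, 0.165, 60], [0, 0, 0, 0, 0, 0.165, 60], [0, 0, 0, 0, 0, 0.139, 60], [0, 0, 0, 0, 0, 0, 60], [0, 0, 0, 0, 0, 0, 60]]

```text
time: 28.48
tcp_pos: [474.3, 430.2, 159.7]
tool_rot: [180.0, 0.1, 32.8]
wrist_force: [0.4, -0.7, 0.0]
opening: 56.7
```

drive_tool:
  targets:
    - [[-0.02, 0.029, 0, 0, 0, 0, 60], [-0.027, 0.04, 0, 0, 0, 0, 60], [-0.027, 0.04, 0, 0, 0, 0, 60], [-0.027, 0.04, 0, 0, 0, 0, 60], [-0.027, 0.04, 0, 0, 0, 0, 60], [-0.027, 0.04, 0, 0, 0, 0, 60], [-0.027, 0.04, 0, 0, 0, 0, 60], [-0.027, 0.04, 0, 0, 0, 0, 60], [-0.0223, 0.0297, 0, 0, 0, 0, 60], [0, 0, 0, 0, 0, 0, 60], [0, 0, 0, 0, 0, 0, 60], [0, 0, 0, 0, 0, 0, 60]]

```text
time: 29.98
tcp_pos: [463.2, 21.7, 160.9]
tool_rot: [-180.0, 0.0, 32.8]
wrist_force: [-0.1, -0.3, 0.4]
opening: 56.5
```

```bash
python3 snap.py wrist w10 15 220 80 420 260;python3 go.py 462.4 20.1 22 32.7
```

```text
w10 6560 circ [454.5  51.1] 180.1 rect [453.5  51.7] [127.4 132.4] 31.9 z 16.1 tilt deg 0.24
t 30.02 tcp [463.2  21.7 160.9] rot [-179.98    0.     32.82] open 56.2 F [ 0.3  0.6 -0.4]
turn rad (tool): [-0.0003  0.      0.0022]
shift mm after turn (tool axes): [ -1.5   0.9 138.9] norm 139
shift mm now axes [ -1.5   0.9 138.9]
```

View pics/w10.png

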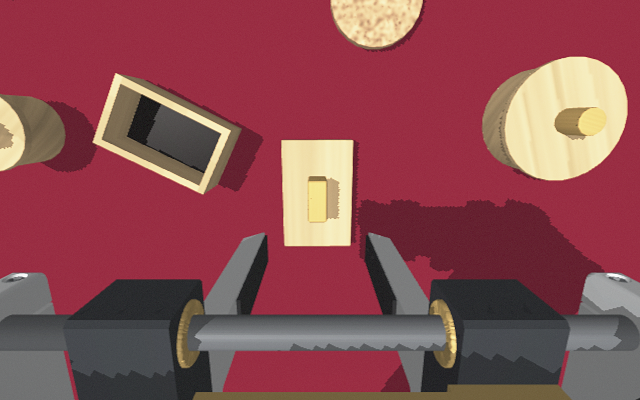

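The oblong lid's bar (317,200) is between the fingers. The oblong box at (168,133) is well clear of them.

drive_tool:
  targets:
    - [[-0.001, 0.0005, 0.03, 0, 0, 0.002, 60], [0, 0, 0.045, 0, 0, 0, 60], [0, 0, 0.035, 0, 0, 0, 60], [0, 0, 0.018, 0, 0, 0, 60], [0, 0, 0.009, 0, 0, 0, 60], [0, 0, 0.001, 0, 0, 0, 60], [0, 0, 0, 0, 0, 0, 60], [0, 0, 0, 0, 0, 0, 0], [0, 0, 0, 0, 0, 0, 0], [0, 0, 0, 0, 0, 0, 0], [0, 0, 0, 0, 0, 0, 0], [0, 0, 0, 0, 0, 0, 0]]

```text
time: 31.52
tcp_pos: [462.7, 19.7, 23.0]
tool_rot: [-180.0, -0.0, 32.6]
wrist_force: [0.3, -0.0, 0.9]
opening: 17.9
```

drive_tool:
  targets:
    - [[0, 0, -0.01, 0, 0, 0, 0], [0, 0, -0.03, 0, 0, 0, 0], [0, 0, -0.04, 0, 0, 0, 0], [0, 0, -0.04, 0, 0, 0, 0], [0, 0, -0.02, 0, 0, 0, 0], [0, 0, 0, 0, 0, 0, 0], [0, 0, 0, 0, 0, 0, 0]]

```text
time: 32.4
tcp_pos: [461.7, 19.8, 162.0]
tool_rot: [-179.9, 0.1, 32.6]
wrist_force: [-0.8, 0.8, -1.4]
opening: 17.9
```

```bash
python3 snap.py wrist w11 45 80 50 238 215; python3 go.py 439.5 166.8 160 95.9
```

```text
w11 3306 circ [438.9 167.6] 123.3 rect [438.9 167.5] [ 65.4 106.2] 6.1 z 45.4 tilt deg 0.37
t 32.45 tcp [461.4  19.8 161.5] rot [-1.7989e+02  1.3000e-01  3.2590e+01] open 17.7 F [-0.7  0.4 -2. ]
turn rad (tool): [-2.900e-03  9.000e-04 -1.105e+00]
shift mm after turn (tool axes): [148.4  -6.7   1.5] norm 149
shift mm now axes [  60.7 -135.6    1.6]
```

drive_tool:
  targets:
    - [[0, 0, 0, 0, 0, -0.147, 0], [0, 0, 0, 0, 0, -0.16, 0], [0, 0, 0, 0, 0, -0.16, 0], [0, 0, 0, 0, 0, -0.16, 0], [0, 0, 0, 0, 0, -0.16, 0], [0, 0, 0, 0, 0, -0.16, 0], [0, 0, 0, 0, 0, -0.16, 0], [0, 0, 0, 0, 0, 0, 0], [0.04, -0.002, 0, 0, 0, 0, 0], [0.04, -0.002, 0, 0, 0, 0, 0], [0.04, -0.002, 0, 0, 0, 0, 0], [0.0285, -0.001, 0, 0, 0, 0, 0]]

```text
time: 33.95
tcp_pos: [439.1, 168.0, 162.1]
tool_rot: [-179.9, -0.0, 95.9]
wrist_force: [0.2, -0.0, -1.5]
opening: 17.7
```

drive_tool:
  targets:
    - [[0, 0, 0, 0, 0, 0, 0], [0, 0, 0, 0, 0, 0, 0], [0, 0, 0, 0, 0, 0, 0]]

```text
time: 34.33
tcp_pos: [440.3, 165.6, 162.7]
tool_rot: [-180.0, 0.0, 95.9]
wrist_force: [-0.1, -0.0, -0.2]
opening: 17.4
```

```bash
python3 snap.py wrist w12 45 200 50 440 215; python3 go.py 439.2 167.2 61 96
```

```text
w12 675 circ [411.2 237. ] 118.1 rect [411.2 236.9] [ 54.6 110.2] 45.8 z 46.1 tilt deg 3.18
t 34.38 tcp [440.3 165.6 162.8] rot [-1.7998e+02  2.0000e-02  9.5900e+01] open 17.9 F [ 0.7  0.5 -1.2]
turn rad (tool): [-0.0003  0.0003 -0.0018]
shift mm after turn (tool axes): [  1.7  -0.9 101.8] norm 102
shift mm now axes [  1.7  -0.9 101.8]
```

View pics/w12.png

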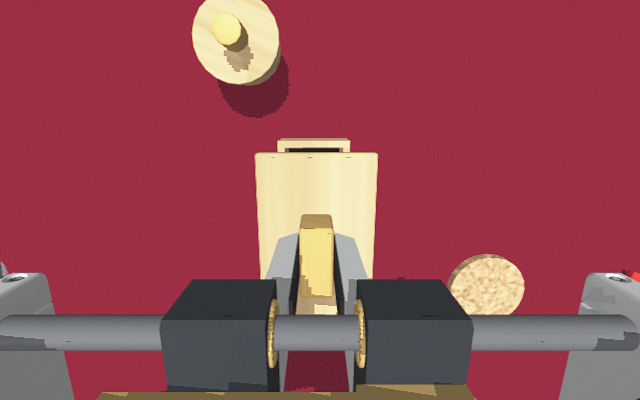

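The oblong lid is level and lined up with its box (far rim at (314,144)). Lowering.

drive_tool:
  targets:
    - [[0.001, -0.0005, 0.03, 0, 0, -0.002, 0], [0, 0, 0.03, 0, 0, 0, 0], [0, 0, 0.018, 0, 0, 0, 0], [0, 0, 0.01, 0, 0, 0, 0], [0, 0, 0.006, 0, 0, 0, 0], [0, 0, 0.003, 0, 0, 0, 0], [0, 0, 0, 0, 0, 0, 0], [0, 0, 0, 0, 0, 0, 0]]

```text
time: 35.38
tcp_pos: [440.1, 167.7, 66.5]
tool_rot: [179.9, -0.0, 96.1]
wrist_force: [-0.4, -0.2, -0.5]
opening: 17.4
```

```bash
python3 go.py 439.2 167.2 61 96
```

```text
t 35.38 tcp [440.1 167.7  66.5] rot [ 1.7993e+02 -1.0000e-02  9.6130e+01] open 17.4 F [-0.4 -0.2 -0.5]
turn rad (tool): [ 0.0012 -0.0001  0.0023]
shift mm after turn (tool axes): [-0.4 -0.9  5.5] norm 6
shift mm now axes [-0.4 -0.9  5.5]
```

drive_tool:
  targets:
    - [[0, -0.0005, 0.003, 0, 0, 0, 0], [0, 0, 0.001, 0, 0, 0, 0], [0, 0, 0, 0, 0, 0, 0], [0, 0, 0, 0, 0, 0, 0]]

```text
time: 35.88
tcp_pos: [439.1, 167.5, 62.0]
tool_rot: [180.0, 0.0, 96.1]
wrist_force: [-0.2, -0.0, -0.1]
opening: 17.9
```

drive_tool:
  targets:
    - [[0, 0, 0.001, 0, 0, 0, 0], [0, 0, 0, 0, 0, 0, 0], [0, 0, 0, 0, 0, 0, 20], [0, 0, 0, 0, 0, 0, 40], [0, 0, 0, 0, 0, 0, 50], [0, 0, 0, 0, 0, 0, 50], [0, 0, -0.02, 0, 0, 0, 50], [0, 0, -0.04, 0, 0, 0, 50], [0, 0, -0.04, 0, 0, 0, 60], [0, 0, -0.04, 0, 0, 0, 60], [0, 0, 0, 0, 0, 0, 60]]

```text
time: 37.25
tcp_pos: [441.9, 168.1, 204.9]
tool_rot: [179.5, -0.0, 96.1]
wrist_force: [-0.1, 0.0, 0.5]
opening: 56.7
```

```bash
python3 snap.py wrist w13 53 220 80 420 260; python3 snap.py scene s13 53 400 180 500 300 ; python3 go.py 330 -230 200
```

```text
w13 6653 circ [411.4 192. ] 202.1 rect [426.7 198.7] [ 97.8 191.6] 23.8 z 54.1 tilt deg 0.08
s13 1310 circ [443.6 336.1] 293.1 rect [432.1 343.5] [280.3 125.6] 57.3 z 52.0 tilt deg 0.22
t 37.35 tcp [438.8 167.4 200.7] rot [180.     0.    96.13] open 56.6 F [-1.2  0.1 -0.7]
turn rad (tool): [0. 0. 0.]
shift mm after turn (tool axes): [-383.5 -150.7    0.7] norm 412
shift mm now axes [-383.5 -150.7    0.7]
```

View pics/w13.png

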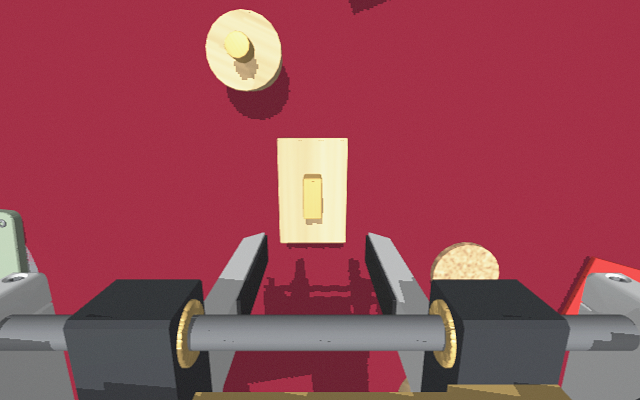

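View pics/s13.png

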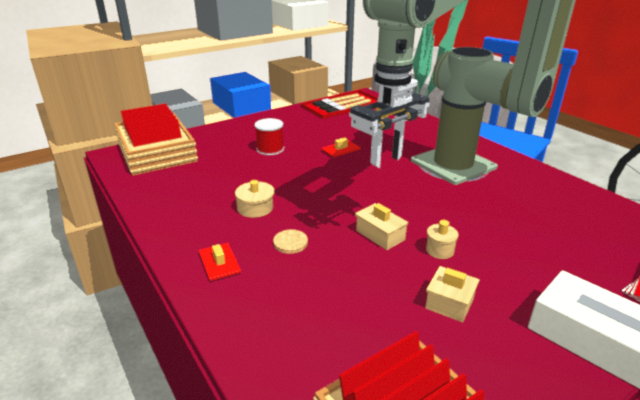

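All four boxes look lidded in the scene view: large (255,200), oblong (382,225), small (442,240) and square (453,293). I'll move the arm aside for a final top view.

drive_tool:
  targets:
    - [[-0.03, -0.012, 0, 0, 0, 0, 60], [-0.044, -0.0175, 0, 0, 0, 0, 60], [-0.044, -0.0175, 0, 0, 0, 0, 60], [-0.044, -0.0175, 0, 0, 0, 0, 60], [-0.044, -0.0175, 0, 0, 0, 0, 60], [-0.044, -0.0175, 0, 0, 0, 0, 60], [-0.044, -0.0175, 0, 0, 0, 0, 60], [-0.044, -0.0175, 0, 0, 0, 0, 60], [-0.044, -0.0175, 0, 0, 0, 0, 60], [0, 0, 0, 0, 0, 0, 60], [0, 0, 0, 0, 0, 0, 60]]

```text
time: 38.72
tcp_pos: [328.0, -227.3, 199.4]
tool_rot: [-179.9, -0.2, 96.1]
wrist_force: [0.7, -0.6, 0.2]
opening: 56.2
```

Run:
```python
from h import *
from bench import ctrl
n="top";p=ctrl.camera_params(n);im,d=ctrl.get_image(n);m,T=p["mtx"],p["T"]
cv2.imwrite("pics/top_end.png",im[...,::-1])
P=cloud(d,m,T);hsv=cv2.cvtColor(im,cv2.COLOR_RGB2HSV)
wood=(hsv[...,0]>8)&(hsv[...,0]<38)&(hsv[...,2]>90)
for k,(u,v,z) in dict(sq=(163,219,53),sr=(213,261,53),ob=(260,231,53),lr=(364,156,53),coast=(295,158,12)).items():
    w=np.zeros_like(wood);w[v-27:v+28,u-27:u+28]=1
    w&=wood&(abs(P[...,2]-z)<7); ys,xs=np.nonzero(w)
    X=ray(np.c_[xs,ys],m,T,z)[:,:2].astype(np.float32);r=cv2.minAreaRect(X);c=cv2.minEnclosingCircle(X)
    Q=P[w];co=np.linalg.lstsq(np.c_[Q[:,:2]-Q[:,:2].mean(0),np.ones(len(Q))],Q[:,2],rcond=None)[0]
    print(k,"rect",np.round(r[0],1),np.round(r[1],1),round(r[2],1),"circ",np.round(c[0],1),"z",round(co[2],1),"tilt",np.round(np.degrees(np.hypot(*co[:2])),2))
f=np.load("top0.npz"); 
def tin(im):
    h=cv2.cvtColor(im,cv2.COLOR_RGB2HSV); w=(h[...,1]<40)&(h[...,2]>150); w[:200]=0;w[265:]=0;w[:,:440]=0;w[:,530:]=0
    ys,xs=np.nonzero(w); return xs.mean(),ys.mean()
print("tin px",tin(f["im"]),tin(im))
```

```text
sq rect [476.8 428.8] [82.  83.1] 26.1 circ [477.2 429.3] z 53.1 tilt 0.32
sr rect [375.  264.7] [ 68.1 129.5] 21.9 circ [385.3 267.8] z 53.0 tilt 0.31
ob rect [440.7 166.4] [ 69.3 110.2] 5.9 circ [439.4 166.7] z 52.9 tilt 0.14
lr rect [ 637.2 -116.1] [96.7 98.7] 88.4 circ [ 636.6 -115.6] z 52.6 tilt 0.07
coast rect [639.4  72.1] [78.3 79.6] 89.0 circ [640.2  72.5] z 11.7 tilt 0.36
tin px (np.float64(487.4747191011236), np.float64(230.50655430711612)) (np.float64(487.5100917431193), np.float64(232.95871559633028))
```

View pics/top_end.png

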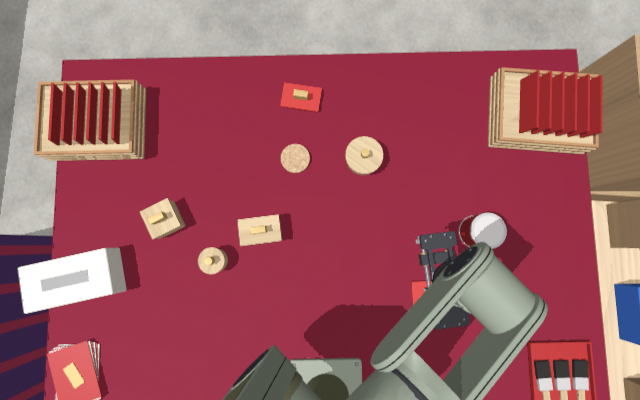

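The top view shows all four lids on their boxes: (163,219), (212,261), (260,230) and (364,156). The coaster is unmoved at (295,158). The tin at (487,231) looks undisturbed; the arm partly overlaps it, which explains the small shift in its centroid. Handing in.

```bash
python3 -c "
from bench import ctrl
print(ctrl.sign_off())"
```

```text
the job is handed in; nothing more can be done
None
```

All four lids (small round, large round, square, oblong) are seated on their matching boxes. I handed the job in at about 39 s of the 112 s allowed; sign-off gives no verdict.

**Last checks that passed:**
- **Seating:** all four lid plate tops measured 52.6–53.1 mm in the final top view (53 expected), with tilt of 0.3° or less.
- **Boxes:** all are upright, and the lid centres are within about 2–3 mm of where I measured the boxes.
- **Coaster:** it is unmoved to within 0.1 mm.
- **Forces:** the wrist readings I saw stayed around 2 N or below.

**Checks that disagreed or were weak:**
- **Tin:** its white-pixel centroid shifted about 2.5 px in the final view. The arm partly overlapped it there, so that is not a clean measurement, but it was never approached and looks undisturbed.
- **Square box:** the top and wrist views differed by about 2–4 mm along y. I aimed between them.
- **Oblong and small round lids:** the last outline fits that included a neighbouring box were unusable. That covers the small round lid's final top-view tilt, so I relied on plate height and the pictures for those.

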